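Free the fixture jaw with the ratchet and close it on the block

TASK

The ratchet is still on the fixture's jaw bolt, set to tighten. Flip its small direction lever gently and fully over to the loosening side, then swing the handle anticlockwise (seen from above) until the bolt itself has turned back about a quarter turn, never more than a third, or its nut drops off in the track. Then slide the freed jaw along the track until it just holds the walnut block flat against the fixed stop with no gap, without squeezing it hard, and do not shift the things lying round about.

Things in the scene. Friction and masses are not known exactly. Their poses are not given: they have to be found in the camera images.
- fixture: plywood base board 262x270x18 mm lying on the table with an aluminium T-track along its x axis; origin on the track's centre line on the board's underside (the board reaches from x = -137 to +125 mm and 135 mm to either side); x points along the track from the jaw to the fixed stop (away from the robot), z up. It does not move
- stop_face (a point): centre of the upright face of the fixed wooden stop (240 mm long along the fixture's y, 28 mm high above the board) that looks towards the jaw; axes as the fixture's; height 32 mm
- jaw (a joint): travel of the sliding jaw along the track towards the stop, m (starts at 0.012 to 0.038; 0.070 is shut on the 45 mm block). The jaw is a wooden bar 50 mm thick along the track, 240 mm long, 30 mm high above the board (top at 48 mm), with an aluminium face. Bolt tight: it does not move even at 50 N; bolt a quarter turn back: it slides at about 12 N and stays where it is left
- jaw_face (a point): centre of the jaw's aluminium face, which looks towards the stop; axes as the fixture's; height 33 mm
- jaw_back_left (a point): a good place to push the jaw: on its back (robot-side) face, 95 mm to the left (+y of the fixture) of the bolt, at height 33 mm; axes as the fixture's
- bolt (a joint): angle of the hex bolt through the jaw, rad: 0 tight (as it starts), growing as it unscrews anticlockwise seen from above. Turning it back takes about 1 Nm at first and less later (8 to 12 N at the grip's middle); by 1.2 rad the jaw is free, beyond 2.25 rad the nut drops off. Socket and ratchet stay on it
- ratchet: ratchet wrench, its socket on the bolt's head: it only turns about the bolt's upright axis (friction 0.2 Nm). Origin on that axis at board-top height, x along the handle outwards, z up. Pear-shaped steel head, radius 20 mm round the bolt, 15 mm round the lever's pivot, top at 100 mm height; thin neck; black grip 25 mm thick, 77 to 197 mm out, axis at height 89 mm
- bolt_axis (a point): point on the bolt's upright axis in the middle of the ratchet's head, height 89 mm; axes as the ratchet's. The drive has 16 teeth: after a change of direction the handle swings up to 0.4 rad (23 degrees) freely before it bites and the bolt turns with it. With the lever on the tightening side the handle clicks freely anticlockwise and bites clockwise
- handle_mid (a point): middle of the black grip, on the handle's axis 135 mm out from the bolt axis, height 89 mm (there is free room below it down to 50 mm); axes as the ratchet's
- lever: dark steel direction lever on the ratchet's head; upright pivot on the handle's line 23.3 mm out from the bolt axis, pointing out along the handle; origin on the pivot, x along the lever. It swings from 0.35 rad clockwise of the handle's line (tighten, as it starts) to 0.35 rad anticlockwise (loosen, seen from above) and stays where it is left; it bites only within 0.06 rad of its end
- lever_tip (a point): middle of the lever's raised thumb tab, 22.5 mm from the pivot, height 108 mm; axes as the lever's. The tab is 6.5 mm thick, from 13 to 30 mm off the pivot and 101 to 114 mm high. It moves at about 1.5 N; pressed on at its end with more than about 4 N it takes the handle along until that bites
- walnut: planed walnut block 45x140x28 mm lying on the board between jaw and stop, its long side (y) roughly along them, a few mm clear of both; origin in the middle of its underside, z up. It weighs about 0.1 kg and slides easily
- dowel_box: grey carton 65x100x30 mm lying left of the fixture; leave alone
- tape: roll of black tape 110 mm across, 45 mm high, left; leave alone
- square: try square 120x209x19 mm lying to the right; leave alone
- glasses: safety glasses 141x142x42 mm lying to the near right; leave alone
There are look-alikes about, which are no part of the job. Leave any yellow look-alike of the walnut alone.

How it is judged:
By the outcome, as a careful person would: the job done as asked, in the order asked, and still so for the second after the job is handed in, with the robot touching nothing.
It also fails if it takes over 64 s, if anything falls off the work surface, if the arm or the gripper's body presses on something with over 40 N, if the wrist force passes 120 N, or if a joint passes its speed limit or range.

ROBOT

A 6-joint arm with a two-finger parallel gripper is mounted at the origin on the work surface; the furniture and walls round the work are solid. World frame = base frame: x ahead of the robot, y to its left, z up, the work surface at z = 0. Lengths are in m, angles in degrees, forces in N, time in s.
With the tool pointing down it reaches from about 0.4 to 0.825 m from the base axis. Payload 7 kg.
Tool frame: the origin (TCP) lies at the very end of the fingers, on their centre line; the grasp point (between the pads) lies 19 mm behind it (ctrl.grasp_offset is the distance from the TCP to the grasp point, in m); z points along the fingers, y is the line along which they close (so a half turn about z gives the same grasp; the last joint's range is limited). The gripper opens to 88 mm and grips with 3 to 60 N. Pads are 19 mm wide; open, the fingers measure 130 mm over their backs; the gripper's body (78 mm by 193 mm) begins 47 mm behind the grasp point.
Start: joints at [85.434, 20.546, 0.682, 0, -70.136, -16.507], TCP at [0.243, 0.63, 0.227] pointing down, gripper open.
Joint ranges: [-176.03, 176.03], [-82.01, 121.73], [-58.28, 71.71], [-173.87, 95.51], [-174.79, -0.11], [-173.66, 173.66]. Speed limits (degrees/s): [136.94, 136.94, 172.46, 180, 180, 180].

INTERFACE

Orientations are given as [roll, pitch, yaw] about the fixed x, y, z axes, in that order (R = Rz(yaw) Ry(pitch) Rx(roll)).
In Python, from plant import ctrl gives the robot as it stands. The module is installed in compiled form; this text tells all that it offers.
- The arm moves only by the tool jog_arm, never from a script. Its argument "plan" is a list that holds one entry, the list of rows, each a list of 7 numbers: the opening, from 0 (shut) to 1 (fully open), then the shift along the tool's x, y, z in m, then the turn, a rotation vector about the tool's x, y, z in degrees. A call has 1 to 20 rows; each row is the pose to reach, as a shift and turn from the pose commanded when the call began, along the tool's axes at that moment; what a row does not reach only later rows make up. A row lasts 1/8 s, in which the tool goes at most 62.5 mm and 10.7 degrees, less where a joint would pass 70% of its speed; a pose out of reach is approached as far as the arm can. A call with a gripper value outside its range is refused whole. The fingers move at their own pace and stop on an object; the grip force is fixed at half the most. Time passes only in rows, so rows that repeat a pose let the fingers close. It gives the time, the measured TCP pose, the force, the opening and the grip force at its end, in the units of the state.
- ctrl.get_obs(): the state, without advancing time (a new reading comes with each control period).
- ctrl.snapshot(name): name is "side" or "top"; returns a dict with "image" (400x640x3 uint8, red, green, blue), "vertical_fov" (degrees; the focal length in pixels is half the picture's height over the tangent of half this angle, whatever the lens; pixels are square), "cx", "cy" (the principal point, pixels), "R" (3x3) and "t" (3): a world point X has camera coordinates R X + t. Camera axes: x right, y down, z forward; pixel columns grow to the right and rows downward; lengths in m; the calibration is good to about 2 mm. A picture is of the moment at which its call begins. There is no depth.
- ctrl.close_job(): hands the job in; it is judged then, once.
The state is a dict: "clock": time; "joint_pos": joint angles; "qvel": joint speeds; "tau": joint torques, N m; "tool_pos": TCP position; "orientation": TCP orientation; "force": force on the tool from outside, world axes, zero at the start; "moment": the same for the moment, N m; "opening": finger opening in m; "gripper_force": force on a finger pad.
Only numpy, scipy, OpenCV 4.12 (cv2) and the standard library are available. Lean on these libraries where they do the work, as an engineer would, in place of code of your own. Each camera call takes 0.05 s, during which the arm holds its last target. There are 200 camera calls.

## Working session

There is one attempt and no reset: what is moved stays moved. The work goes in short steps, Python scripts to look and compute and a tool call to move; the robot and the scene stay as the last step left them, time stands still between calls to the robot, and variables do not carry over. Pictures are saved under pics/ and viewed, at most 10 in all, crops included, and the job is handed in when it is done.

Besides the shell and the picture viewer there is one more tool, called after "Emit:" as name([rows], argument=value, ...), one row to a line, values as JSON. jog_arm: Moves the arm, as the interface text tells. Its arguments: {"type":"object","properties":{"plan":{"type":"array","items":{"type":"array","items":{"type":"array","items":{"type":"number"}}}}},"required":["plan"]}

```bash
mkdir -p pics; cat > h.py <<'E'
import numpy as np, cv2
from plant import ctrl
def snap(n,f=None):
    s=ctrl.snapshot(n)
    s['f']=200/np.tan(np.radians(s['vertical_fov'])/2); s['R']=np.array(s['R']); s['t']=np.array(s['t'])
    if f: cv2.imwrite('pics/'+f,s['image'][...,::-1])
    return s
def ray(s,u,v,z):
    d=s['R'].T@np.array([(u-s['cx'])/s['f'],(v-s['cy'])/s['f'],1]); c=-s['R'].T@s['t']
    return c+d*(z-c[2])/d[2]
def proj(s,X):
    p=s['R']@np.array(X)+s['t']; return np.array([s['cx']+s['f']*p[0]/p[2], s['cy']+s['f']*p[1]/p[2]])
E
python3 - <<'E'
from h import *
a=snap('top','top0.png');b=snap('side','side0.png')
for s in(a,b): print(s['f'],s['cx'],s['cy'],-s['R'].T@s['t'],s['R'].round(2).tolist())
print(ctrl.get_obs(),ctrl.grasp_offset)
E
```

```text
499.33539619441996 313.81409609308577 200.32156154026754 [ 0.36478846 -0.06427018  1.46490399] [[-0.01, -1.0, -0.0], [-1.0, 0.01, -0.08], [0.08, 0.0, -1.0]]
489.44999376153584 317.4625613759578 198.79579726437962 [-0.04520128 -1.07596179  0.8246645 ] [[0.89, -0.45, -0.01], [-0.24, -0.47, -0.85], [0.37, 0.76, -0.53]]
{'clock': 0.1, 'joint_pos': array([ 8.54330962e+01,  2.05860747e+01,  6.37737325e-01, -1.88677356e-02,
       -7.01369446e+01, -1.65072172e+01]), 'qvel': array([-0.02609901, -0.12245958,  0.17766643,  0.09965732,  0.03434053,
       -0.01647904]), 'tau': array([-2.00586997e-03, -5.84160411e+01,  2.93750614e+01,  7.01549426e+00,
        1.01327710e-02, -5.57149258e-05]), 'tool_pos': array([0.24256908, 0.62941538, 0.22571725]), 'orientation': array([ 1.79913193e+02, -7.22728933e-03, -2.10805395e+01]), 'force': array([-0.87007336,  0.16014477, -0.5481018 ]), 'moment': array([ 0.03110112, -0.07525903,  0.02460327]), 'gripper_force': 0.0, 'opening': 0.08814564164244326} 0.0188
```

View pics/top0.png

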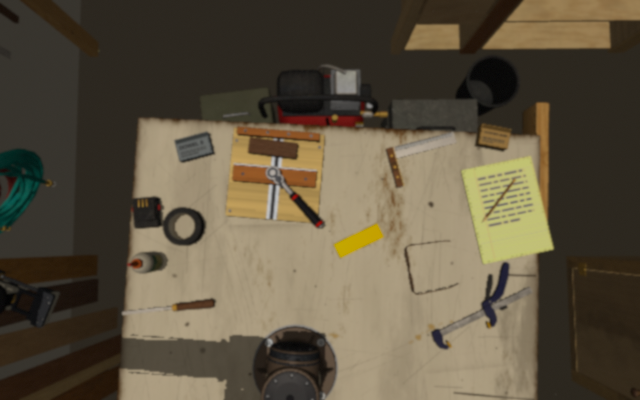

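View pics/side0.png

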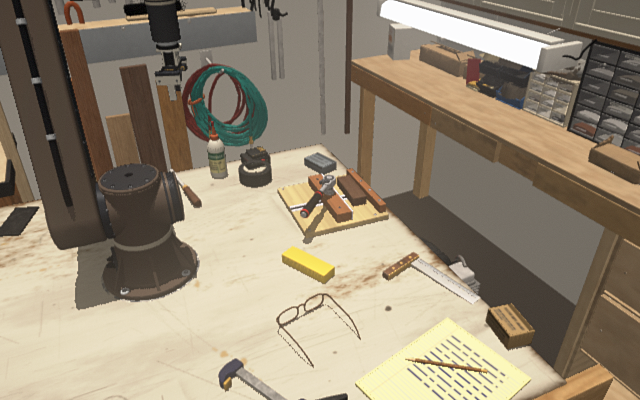

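Top view: fixture at about (275,175), the ratchet head at about (277,177) with the grip's end near (321,224). The dark-brown walnut is at (274,148). The yellow look-alike lies outside the fixture at (358,240). I'll enlarge the fixture.

```bash
python3 - <<'E'
from h import *
a=cv2.imread('pics/top0.png')[115:235,215:335]; b=cv2.imread('pics/side0.png')[160:245,270:395]
a=cv2.resize(a,(600,600),interpolation=cv2.INTER_CUBIC); cv2.imwrite('pics/c0.png',a)
cv2.imwrite('pics/c1.png',cv2.resize(b,None,fx=6,fy=6,interpolation=cv2.INTER_CUBIC))
E
```

```text
(no output)
```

View pics/c0.png

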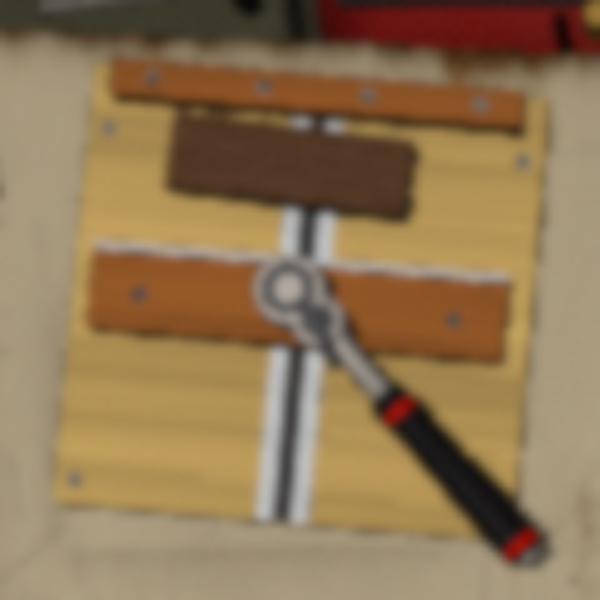

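View pics/c1.png

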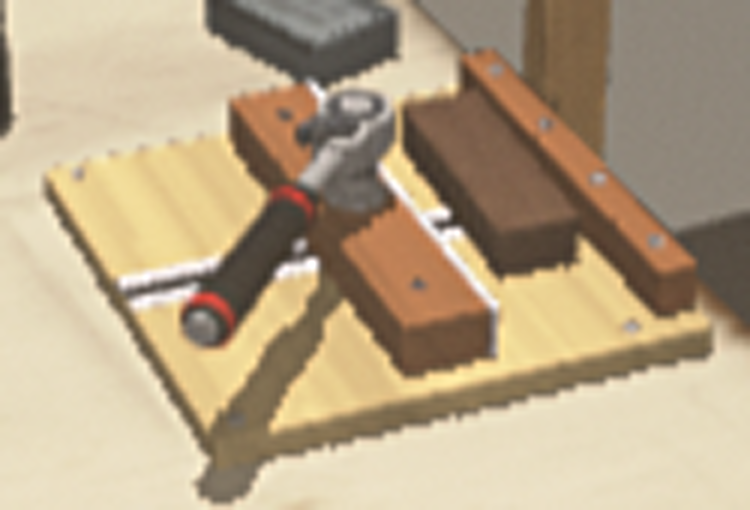

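The crops show the following. In the top crop (×5, offset 215,115), the bolt centre is at (287,286), the grip end at about (530,548), and the lever near (318,335). The dark walnut is on the board at (290,165), between the jaw and the stop. It is the only block that fits; the yellow one is off the fixture. Next I'll compute positions.

```bash
cat >> h.py <<'E'
def c0(s,x,y,z,k=5,o=(215,115)): return ray(s,(x+.5)/k-.5+o[0],(y+.5)/k-.5+o[1],z)
E
python3 - <<'E'
from h import *
a=snap('top'); b=snap('side')
C=[c0(a,*p,.018) for p in((97,63),(547,100),(55,505),(518,540))]
print('corners',np.round(C,4).tolist())
print('edges',[np.linalg.norm(C[i]-C[j]).round(4) for i,j in((0,1),(2,3),(0,2),(1,3))])
# black grip mask axis and red bands
im=a['image'].astype(int); sub=im[190:232,280:330]
m=(sub.max(2)<60); ys,xs=np.nonzero(m); print('grip px',m.sum(),xs.mean()+280,ys.mean()+190)
g=ray(a,xs.mean()+280,ys.mean()+190,.095)
h=c0(a,287,286,.1); e1=c0(a,400,410,.099); e2=c0(a,520,543,.095)
print('bolt top',h,'grip',g,'bands',e1,e2)
for p in (g,e1,e2): d=p-h; print(np.hypot(*d[:2]),np.degrees(np.arctan2(d[1],d[0])))
# side check of bolt: ray at z=.1 
print('side bolt',c0(b,356,103,.1,6,(270,160)),'side end',c0(b,205,325,.089,6,(270,160)))
for n,p,z in(('jawL',(95,250),.048),('jawR',(508,280),.048),('jawbL',(90,328),.048),('jawbR',(500,360),.048),('stopbL',(113,98),.046),('stopbR',(523,131),.046),('wTL',(178,108),.046),('wTR',(416,147),.046),('wBL',(166,188),.046),('wBR',(408,218),.046),('track',(283,520),.018),('track2',(319,127),.018)): print(n,c0(a,*p,z).round(4))
ax=np.radians(-5.4)
E
```

```text
corners [[0.6956, 0.1743, 0.018], [0.6716, -0.0903, 0.018], [0.4354, 0.197, 0.018], [0.4134, -0.0715, 0.018]]
edges [np.float64(0.2657), np.float64(0.2694), np.float64(0.2611), np.float64(0.2589)]
grip px 226 306.80973451327435 210.09734513274336
bolt top [0.55138769 0.05520187 0.1       ] grip [ 0.44539102 -0.04007867  0.095     ] bands [ 0.48248992 -0.00681095  0.099     ] [ 0.40920164 -0.07222447  0.095     ]
0.14252604999933785 -138.04758560624782
0.09269569799782094 -138.01056467906798
0.19093020854366147 -138.13347940144834
side bolt [0.55300543 0.0604951  0.1       ] side end [ 0.40724331 -0.07101348  0.089     ]
jawL [0.58   0.1698 0.048 ]
jawR [ 0.5611 -0.0667  0.048 ]
jawbL [0.5351 0.1724 0.048 ]
jawbR [ 0.5151 -0.0618  0.048 ]
stopbL [0.6686 0.1603 0.046 ]
stopbR [ 0.6477 -0.0759  0.046 ]
wTL [0.6625 0.1228 0.046 ]
wTR [ 0.6388 -0.0143  0.046 ]
wBL [0.616  0.1295 0.046 ]
wBR [ 0.5976 -0.0095  0.046 ]
track [0.4259 0.0647 0.018 ]
track2 [0.6565 0.0436 0.018 ]
```

```bash
cat >> h.py <<'E'
from scipy.spatial.transform import Rotation as Ro
def mv(*targets):
    """targets (x,y,z,yaw) -> shift/turn rows from the present pose, tool axes"""
    o=ctrl.get_obs(); R=Ro.from_euler('xyz',o['orientation'],degrees=True)
    print('at',o['clock'],o['tool_pos'].round(4),o['orientation'].round(1),'F',o['force'].round(1),'op',o['opening'])
    for x,y,z,w in targets:
        s=R.inv().apply(np.array([x,y,z])-o['tool_pos']); r=(R.inv()*Ro.from_euler('xyz',[180,0,w],degrees=True)).as_rotvec(degrees=True)
        print(s.round(4).tolist(),r.round(1).tolist())
E
python3 - <<'E'
from h import *
mv((.243,.63,.31,-21),(.5182,.027,.31,-118),(.5182,.027,.14,-118))
a=snap('top')
for p in((.5347,.0409,.1),(.5138,.0325,.114)): u=proj(a,p); print((u-[215,115]+.5)*5-.5)
E
```

```text
at 0.2 [0.2426 0.6296 0.226 ] [179.9  -0.  -21.1] F [0.6 0.8 0.2] op 0.08791718192364972
[0.0002, -0.0004, -0.084] [0.1, -0.0, -0.1]
[0.4738, 0.4632, -0.0835] [0.0, -0.1, 96.9]
[0.4738, 0.4631, 0.0865] [0.0, -0.1, 96.9]
[312.96215592 315.91222615]
[326.42762225 350.79116658]
```

Emit:
jog_arm([
  [[0.5,0,0,-0.06,0,0,0],[0.5,0.02,0.02,-0.084,0,0,8],[0.5,0.06,0.06,-0.084,0,0,18],[0.5,0.1,0.1,-0.084,0,0,28],[0.5,0.14,0.14,-0.084,0,0,38],[0.5,0.19,0.185,-0.084,0,0,48],[0.5,0.235,0.23,-0.084,0,0,58],[0.5,0.28,0.275,-0.084,0,0,68],[0.5,0.325,0.32,-0.084,0,0,78],[0.5,0.37,0.36,-0.084,0,0,88],[0.5,0.415,0.405,-0.084,0,0,96.9],[0.5,0.45,0.44,-0.06,0,0,96.9],[0.5,0.474,0.463,0,0,0,96.9],[0.5,0.474,0.463,0.04,0,0,96.9],[0.5,0.474,0.463,0.0865,0,0,96.9],[0.5,0.474,0.463,0.0865,0,0,96.9],[0.5,0.474,0.463,0.0865,0,0,96.9]],
])

```text
clock: 2.38
tool_pos: [0.5197, 0.0277, 0.1418]
orientation: [-179.9, 0.1, -117.9]
force: [0.4, -0.2, 0.7]
opening: 0.0436
gripper_force: 0.0
```

```bash
python3 - <<'E'
from h import *
b=snap('side'); a=snap('top')
B=cv2.resize(b['image'][150:230,280:380,::-1],(600,480),interpolation=cv2.INTER_CUBIC)
cv2.imwrite('pics/s1.png',B)
mv((.5182,.027,.105,-118))
E
```

```text
at 2.475 [0.52   0.028  0.1424] [-1.799e+02  1.000e-01 -1.179e+02] F [0.3 0.1 0. ] op 0.04379490174863827
[0.0018, 0.0012, 0.0373] [-0.1, 0.1, 0.1]
```

View pics/s1.png

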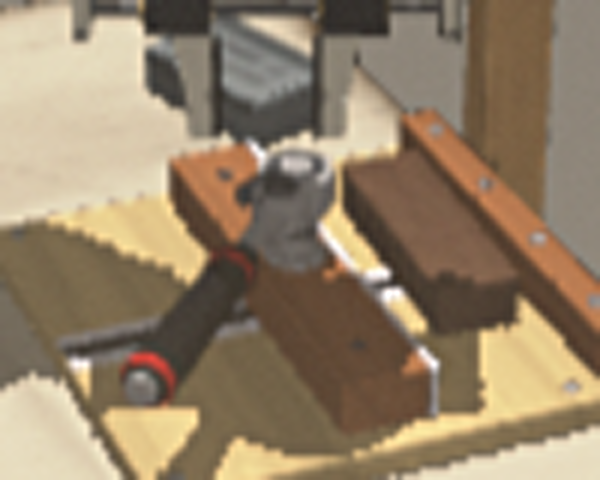

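The side view shows the fingers straddling the dark lever tab at (245,190), from above. I'll lower them and push along n.

Emit:
jog_arm([
  [[0.5,0.002,0.001,0.02,0,0,0],[0.5,0.002,0.001,0.037,0,0,0],[0.5,0.002,0.001,0.037,0,0,0],[0.5,0.002,0.001,0.037,0,0,0]],
])

```text
clock: 2.98
tool_pos: [0.5177, 0.0265, 0.1046]
orientation: [-179.9, 0.1, -117.9]
force: [-0.7, -0.5, -0.0]
opening: 0.044
gripper_force: 0.0
```

Emit:
jog_arm([
  [[0.5,0,-0.004,0,0,0,0],[0.5,0,-0.007,0,0,0,0],[0.5,0,-0.009,0,0,0,0],[0.5,0,-0.011,0,0,0,0],[0.5,0,-0.013,0,0,0,0],[0.5,0,-0.015,0,0,0,0],[0.5,0,-0.017,0,0,0,0],[0.5,0,-0.019,0,0,0,0],[0.5,0,-0.021,0,0,0,0],[0.5,0,-0.022,0,0,0,0],[0.5,0,-0.022,0,0,0,0]],
])

```text
clock: 4.35
tool_pos: [0.5366, 0.0158, 0.1032]
orientation: [-180.0, 0.0, -118.0]
force: [-0.7, 0.4, -1.1]
opening: 0.0438
gripper_force: 0.4
```

Emit:
jog_arm([
  [[0.5,0,-0.001,0,0,0,0],[0.5,0,-0.002,0,0,0,0],[0.5,0,-0.002,0,0,0,0]],
])

```text
clock: 4.72
tool_pos: [0.538, 0.0148, 0.1031]
orientation: [-180.0, 0.0, -118.0]
force: [-1.4, 0.9, -0.2]
opening: 0.0437
gripper_force: 0.6
```

Emit:
jog_arm([
  [[0.5,0,-0.001,0,0,0,0],[0.5,0,-0.002,0,0,0,0],[0.5,0,-0.002,0,0,0,0]],
])

```text
clock: 5.1
tool_pos: [0.5395, 0.0137, 0.103]
orientation: [180.0, -0.0, -118.0]
force: [-3.0, -0.0, 0.4]
opening: 0.044
gripper_force: 1.2
```

Emit:
jog_arm([
  [[0.5,0,-0.001,0,0,0,0],[0.5,0,-0.001,0,0,0,0]],
])

```text
clock: 5.35
tool_pos: [0.5399, 0.0134, 0.1029]
orientation: [179.9, -0.0, -118.0]
force: [-4.6, 0.8, 2.5]
opening: 0.0438
gripper_force: 2.4
```

Emit:
jog_arm([
  [[0.5,0,-0.001,0,0,0,0],[0.5,0,-0.001,0,0,0,0]],
])

```text
clock: 5.6
tool_pos: [0.5406, 0.0128, 0.1029]
orientation: [179.9, -0.1, -118.0]
force: [-4.9, 1.2, 2.0]
opening: 0.0437
gripper_force: 2.7
```

```bash
python3 - <<'E'
from h import *
b=snap('side'); mv()
B=cv2.resize(b['image'][165:205,305:355,::-1],(600,480),interpolation=cv2.INTER_CUBIC)
cv2.imwrite('pics/s2.png',B)
E
```

```text
at 5.65 [0.5406 0.0128 0.1029] [ 1.799e+02 -1.000e-01 -1.180e+02] F [-6.2  0.8  2.4] op 0.043927740591252665
```

View pics/s2.png

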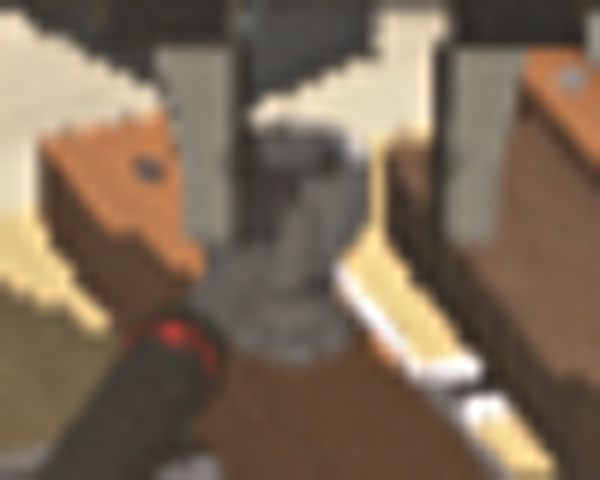

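At travel 26.5 mm, where the lever's end was expected, the force rises to about 5 N, so the lever is against its stop. I'll back off and go to the handle.

```bash
python3 - <<'E'
from h import *
mv((.5406,.0128,.15,-118),(.4517,-.0338,.15,-138),(.4517,-.0338,.074,-138))
E
```

```text
at 5.65 [0.5406 0.0128 0.1029] [ 1.799e+02 -1.000e-01 -1.180e+02] F [-6.2  0.8  2.4] op 0.043927740591252665
[0.0, 0.0, -0.0471] [0.1, -0.1, 0.0]
[0.0829, 0.0567, -0.047] [0.1, -0.1, 20.0]
[0.0828, 0.0566, 0.029] [0.1, -0.1, 20.0]
```

Emit:
jog_arm([
  [[0.5,0,0.004,0,0,0,0],[0.5,0,0.008,0,0,0,0],[0.5,0,0.008,-0.025,0,0,0],[0.5,0.01,0.015,-0.047,0,0,4],[0.5,0.04,0.035,-0.047,0,0,12],[0.5,0.083,0.057,-0.047,0,0,20],[0.5,0.083,0.057,-0.047,0,0,20],[0.5,0.083,0.057,-0.047,0,0,20]],
])

```text
clock: 6.65
tool_pos: [0.4529, -0.0334, 0.1507]
orientation: [-179.9, 0.1, -137.9]
force: [0.0, 0.6, 0.2]
opening: 0.0434
gripper_force: 0.0
```

```bash
python3 - <<'E'
from h import *
mv((.4517,-.0338,.074,-138))
a=snap('top'); b=snap('side')
T=cv2.resize(a['image'][140:240,240:340,::-1],(500,500),interpolation=cv2.INTER_CUBIC)
B=cv2.resize(b['image'][165:215,300:360,::-1],(600,500),interpolation=cv2.INTER_CUBIC)
cv2.imwrite('pics/s3.png',cv2.resize(np.hstack([T,B[:,150:450]]),(800,500)))
E
```

```text
at 6.65 [ 0.4529 -0.0334  0.1507] [-1.799e+02  1.000e-01 -1.379e+02] F [0.  0.6 0.2] op 0.043443686225322485
[0.0013, 0.0006, 0.0767] [-0.1, 0.1, 0.1]
```

View pics/s3.png

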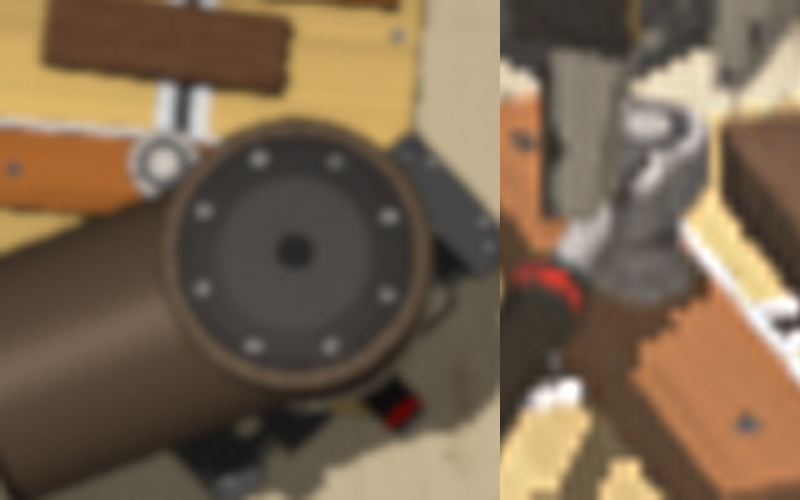

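The hovering pictures show the handle's end still near top pixel (320,221), so the handle has barely moved. The lever is no longer on the near-left side. Now to lower around the grip.

Emit:
jog_arm([
  [[0.5,0.001,0.0,0.03,0,0,0],[0.5,0.001,0.0,0.06,0,0,0],[0.5,0.001,0.0,0.076,0,0,0],[0.5,0.001,0.0,0.076,0,0,0],[0.4,0.001,0.0,0.076,0,0,0],[0.4,0.001,0.0,0.076,0,0,0]],
])

```text
clock: 7.5
tool_pos: [0.4522, -0.034, 0.0748]
orientation: [-180.0, 0.1, -138.0]
force: [0.9, -0.3, 0.1]
opening: 0.0356
gripper_force: 0.0
```

```bash
cat >> h.py <<'E'
B0=np.array([.552,.0565])
def arc(angs,off=0,r=.135,z=.074):
    T=[]
    for t in angs:
        q=np.radians(t); p=B0+r*np.array([np.cos(q),np.sin(q)])+off*np.array([-np.sin(q),np.cos(q)])
        T.append((*p,z,t))
    mv(*T)
E
python3 - <<'E'
from h import *
arc(range(-136,-108,2))
E
```

```text
at 7.5 [ 0.4522 -0.034   0.0748] [-1.80e+02  1.00e-01 -1.38e+02] F [ 0.9 -0.3  0.1] op 0.035554571333260496
[0.0002, -0.0043, 0.0008] [-0.0, 0.1, -2.0]
[-0.0001, -0.009, 0.0008] [-0.0, 0.1, -4.0]
[-0.0005, -0.0137, 0.0008] [-0.0, 0.1, -6.0]
[-0.0011, -0.0183, 0.0008] [-0.0, 0.1, -8.0]
[-0.0018, -0.023, 0.0008] [-0.0, 0.1, -10.0]
[-0.0027, -0.0276, 0.0008] [-0.0, 0.1, -12.0]
[-0.0037, -0.0322, 0.0008] [-0.0, 0.1, -14.0]
[-0.005, -0.0368, 0.0008] [-0.0, 0.1, -16.0]
[-0.0063, -0.0413, 0.0009] [-0.0, 0.1, -18.0]
[-0.0079, -0.0457, 0.0009] [-0.0, 0.1, -20.0]
[-0.0096, -0.0501, 0.0009] [-0.1, 0.1, -22.0]
[-0.0114, -0.0545, 0.0009] [-0.1, 0.1, -24.0]
[-0.0134, -0.0587, 0.0009] [-0.1, 0.1, -26.0]
[-0.0155, -0.0629, 0.0009] [-0.1, 0.1, -28.0]
```

Emit:
jog_arm([
  [[0.4,0,-0.0043,0,0,0,-2],[0.4,0,-0.009,0,0,0,-4],[0.4,-0.0005,-0.0137,0,0,0,-6],[0.4,-0.0005,-0.0137,0,0,0,-6]],
])

```text
clock: 8.0
tool_pos: [0.4615, -0.0441, 0.0746]
orientation: [-180.0, 0.1, -132.0]
force: [-0.7, 0.4, 0.7]
opening: 0.0352
gripper_force: 0.0
```

Emit:
jog_arm([
  [[0.4,0,-0.0047,0,0,0,-2],[0.4,-0.0003,-0.0094,0,0,0,-4],[0.4,-0.0003,-0.0094,0,0,0,-4]],
])

```text
clock: 8.38
tool_pos: [0.4683, -0.0502, 0.0744]
orientation: [-180.0, 0.0, -128.0]
force: [-0.2, 1.0, 0.0]
opening: 0.0352
gripper_force: 0.0
```

Emit:
jog_arm([
  [[0.4,0,-0.0047,0,0,0,-2],[0.4,-0.0003,-0.0094,0,0,0,-4],[0.4,-0.0003,-0.0094,0,0,0,-4]],
])

```text
clock: 8.75
tool_pos: [0.4757, -0.0557, 0.0742]
orientation: [-180.0, 0.0, -124.1]
force: [-0.4, -0.3, 0.7]
opening: 0.0348
gripper_force: 0.0
```

Emit:
jog_arm([
  [[0.4,0,-0.0047,0,0,0,-2],[0.4,-0.0003,-0.0094,0,0,0,-4],[0.4,-0.0003,-0.0094,0,0,0,-4]],
])

```text
clock: 9.12
tool_pos: [0.4834, -0.0606, 0.074]
orientation: [180.0, -0.0, -120.1]
force: [-0.8, 1.6, 1.3]
opening: 0.0349
gripper_force: 0.9
```

```bash
python3 - <<'E'
from h import *
arc([-116])
E
```

```text
at 9.125 [ 0.4834 -0.0606  0.074 ] [ 180.    -0.  -120.1] F [-0.8  1.6  1.3] op 0.03486550410890191
[-0.0011, -0.0102, 0.0] [0.0, -0.0, -4.1]
```

```bash
cat >> h.py <<'E'
def red(s,box=(140,260,240,380)):
    im=s['image'][box[0]:box[1],box[2]:box[3]].astype(int)
    m=((im[...,0]>110)&(im[...,1]<60)&(im[...,2]<60)).astype(np.uint8)
    n,l,st,c=cv2.connectedComponentsWithStats(m)
    return [(int(st[i,4]),c[i]+[box[2],box[0]]) for i in range(1,n) if st[i,4]>3]
def hang(n='top'):
    s=snap(n)
    for k,c in red(s):
        p=ray(s,*c,.095); d=p[:2]-B0; print(n,k,c.round(1),'r',np.hypot(*d).round(3),'ang',np.degrees(np.arctan2(d[1],d[0])).round(1))
E
python3 - <<'E'
from h import *
hang();hang('side')
E
sed -i 's/m=((im.*/m=((im[...,0]>70)\&(im[...,0]>2.2*im[...,1])\&(im[...,0]>2.2*im[...,2])).astype(np.uint8)/' h.py; python3 - <<'E'
from h import *
hang();hang('side')
im=cv2.imread('pics/top0.png')[...,::-1]
print(red({'image':im}), im[223:226,317:322].tolist())
E
```

```text
top 12 [331.  208.5] r 0.193 ang -122.2
[(26, array([294.11538462, 196.53846154])), (26, array([318.26923077, 223.15384615]))] [[[113, 23, 20], [141, 20, 14], [147, 18, 10], [132, 20, 12], [104, 30, 27]], [[137, 19, 13], [148, 20, 14], [137, 30, 25], [111, 43, 39], [86, 53, 49]], [[135, 21, 15], [129, 30, 25], [111, 51, 48], [97, 72, 67], [89, 78, 72]]]
```

Emit:
jog_arm([
  [[0.4,-0.0005,-0.0045,0,0,0,-2],[0.4,-0.0005,-0.0045,0,0,0,-2]],
])

```text
clock: 9.57
tool_pos: [0.4873, -0.0627, 0.074]
orientation: [180.0, -0.0, -118.0]
force: [-2.9, 1.2, 2.4]
opening: 0.0353
gripper_force: 1.7
```

Emit:
jog_arm([
  [[0.4,-0.0005,-0.0047,0,0,0,-2],[0.4,-0.0005,-0.0047,0,0,0,-2]],
])

```text
clock: 9.82
tool_pos: [0.4914, -0.0646, 0.0738]
orientation: [179.9, -0.1, -116.1]
force: [-5.0, 1.2, 2.2]
opening: 0.0349
gripper_force: 2.1
```

Emit:
jog_arm([
  [[0.4,-0.0002,-0.0047,0,0,0,-2],[0.4,-0.0002,-0.0047,0,0,0,-2]],
])

```text
clock: 10.07
tool_pos: [0.4956, -0.0665, 0.0738]
orientation: [179.9, -0.1, -114.1]
force: [-5.4, -0.1, 2.8]
opening: 0.0349
gripper_force: 2.2
```

Emit:
jog_arm([
  [[0.4,-0.0002,-0.0047,0,0,0,-2],[0.4,-0.0002,-0.0047,0,0,0,-2]],
])

```text
clock: 10.32
tool_pos: [0.4999, -0.0683, 0.0738]
orientation: [179.9, -0.1, -112.1]
force: [-5.6, 0.1, 2.5]
opening: 0.0348
gripper_force: 2.2
```

```bash
python3 - <<'E'
from h import *
hang(); arc([-112,-110,-108])
E
```

```text
top 11 [335.4 200.6] r 0.193 ang -114.8
at 10.375 [ 0.4999 -0.0683  0.0738] [ 1.799e+02 -1.000e-01 -1.121e+02] F [-4.9  0.   2.5] op 0.035080183668789615
[-0.0002, -0.0016, -0.0002] [0.1, -0.1, -0.1]
[-0.0003, -0.0063, -0.0002] [0.1, -0.1, -2.1]
[-0.0005, -0.011, -0.0002] [0.1, -0.1, -4.1]
```

Emit:
jog_arm([
  [[0.4,-0.0002,-0.0035,0,0,0,-2],[0.4,-0.0002,-0.0035,0,0,0,-2]],
])

```text
clock: 10.62
tool_pos: [0.5031, -0.0694, 0.0737]
orientation: [179.9, -0.1, -110.1]
force: [-5.3, -0.3, 3.1]
opening: 0.0347
gripper_force: 2.5
```

Emit:
jog_arm([
  [[0.4,-0.0002,-0.0047,0,0,0,-2],[0.4,-0.0002,-0.0047,0,0,0,-2]],
])

```text
clock: 10.88
tool_pos: [0.5075, -0.0709, 0.0737]
orientation: [179.9, -0.1, -108.1]
force: [-4.9, -1.4, 1.7]
opening: 0.0353
gripper_force: 2.4
```

Emit:
jog_arm([
  [[0.4,-0.0002,-0.0047,0,0,0,-2],[0.4,-0.0002,-0.0047,0,0,0,-2]],
])

```text
clock: 11.12
tool_pos: [0.5119, -0.0722, 0.0736]
orientation: [179.9, -0.1, -106.1]
force: [-5.9, 0.2, 2.1]
opening: 0.0352
gripper_force: 2.4
```

```bash
python3 - <<'E'
from h import *
hang(); arc([-104,-100,-96,-92,-88])
E
```

```text
top 12 [337.9 194.2] r 0.193 ang -109.2
at 11.175 [ 0.5119 -0.0723  0.0736] [ 1.799e+02 -1.000e-01 -1.061e+02] F [-4.8 -0.3  1.7] op 0.03494359853442701
[0.0001, -0.0077, -0.0004] [0.1, -0.1, -2.1]
[-0.0006, -0.0171, -0.0004] [0.1, -0.1, -6.1]
[-0.0019, -0.0265, -0.0004] [0.1, -0.1, -10.1]
[-0.0039, -0.0357, -0.0004] [0.1, -0.1, -14.1]
[-0.0065, -0.0447, -0.0004] [0.1, -0.1, -18.1]
```

Horizontal force has settled at about 5.5 N since handle angle -120° (it was 1.5 N before), so the drive bites there. I'll keep swinging in arcs and check the force and angle.

Emit:
jog_arm([
  [[0.4,0,-0.008,0,0,0,-2],[0.4,-0.0006,-0.0171,0,0,0,-6],[0.4,-0.0019,-0.0265,0,0,0,-10],[0.4,-0.0039,-0.0357,0,0,0,-14],[0.4,-0.0065,-0.0447,0,0,0,-18],[0.4,-0.0065,-0.0447,0,0,0,-18]],
])

```text
clock: 11.92
tool_pos: [0.5575, -0.0782, 0.0737]
orientation: [179.9, -0.0, -88.1]
force: [-4.4, -1.9, 2.2]
opening: 0.0352
gripper_force: 2.2
```

```bash
python3 - <<'E'
from h import *
hang(); arc(range(-84,-59,4))
E
```

```text
top 11 [341.4 171.2] r 0.193 ang -89.9
at 11.975 [ 0.5573 -0.0783  0.0737] [179.9  -0.  -88.1] F [-4.6 -2.3  1.5] op 0.03493994235439332
[-0.0002, -0.0088, -0.0003] [0.1, -0.0, -4.1]
[-0.0012, -0.0182, -0.0003] [0.1, -0.0, -8.1]
[-0.0029, -0.0274, -0.0003] [0.1, -0.0, -12.1]
[-0.0052, -0.0366, -0.0003] [0.1, -0.0, -16.1]
[-0.0081, -0.0455, -0.0003] [0.1, -0.0, -20.1]
[-0.0116, -0.0543, -0.0003] [0.1, -0.0, -24.1]
[-0.0158, -0.0627, -0.0003] [0.1, -0.0, -28.1]
```

Emit:
jog_arm([
  [[0.4,-0.0002,-0.009,0,0,0,-4],[0.4,-0.0012,-0.0182,0,0,0,-8],[0.4,-0.0029,-0.0274,0,0,0,-12],[0.4,-0.0052,-0.0366,0,0,0,-16],[0.4,-0.0081,-0.0455,0,0,0,-20],[0.4,-0.0116,-0.0543,0,0,0,-24],[0.4,-0.0158,-0.0627,0,0,0,-28],[0.4,-0.0158,-0.0627,0,0,0,-28]],
])

```text
clock: 12.98
tool_pos: [0.6197, -0.0596, 0.0737]
orientation: [180.0, 0.0, -60.1]
force: [-4.1, 0.7, 1.4]
opening: 0.0351
gripper_force: 1.8
```

```bash
python3 - <<'E'
from h import *
hang(); arc(range(-56,-27,4))
E
```

```text
top 6 [333.7 141.2] r 0.192 ang -63.8
top 13 [301.4 156.8] r 0.092 ang -63.2
at 13.025 [ 0.6197 -0.0597  0.0737] [180.    0.  -60.1] F [-4.8  1.1  0.7] op 0.0353860791951815
[0.0002, -0.0089, -0.0003] [0.0, 0.0, -4.1]
[-0.0008, -0.0183, -0.0003] [0.0, 0.0, -8.1]
[-0.0024, -0.0275, -0.0003] [0.0, 0.0, -12.1]
[-0.0047, -0.0367, -0.0003] [0.0, 0.0, -16.1]
[-0.0077, -0.0456, -0.0003] [0.0, 0.0, -20.1]
[-0.0112, -0.0544, -0.0003] [0.0, 0.0, -24.1]
[-0.0154, -0.0628, -0.0003] [0.0, 0.0, -28.1]
[-0.0201, -0.071, -0.0003] [0.0, 0.0, -32.1]
```

Emit:
jog_arm([
  [[0.4,0.0002,-0.009,0,0,0,-4],[0.4,-0.0008,-0.0183,0,0,0,-8],[0.4,-0.0024,-0.0275,0,0,0,-12],[0.4,-0.0047,-0.0367,0,0,0,-16],[0.4,-0.0077,-0.0456,0,0,0,-20],[0.4,-0.0112,-0.0544,0,0,0,-24],[0.4,-0.0154,-0.0628,0,0,0,-28],[0.4,-0.0177,-0.067,0,0,0,-30],[0.4,-0.0177,-0.067,0,0,0,-30]],
])

```text
clock: 14.15
tool_pos: [0.6684, -0.0112, 0.0735]
orientation: [179.9, 0.1, -30.1]
force: [-4.5, -0.5, -0.1]
opening: 0.0348
gripper_force: 1.9
```

```bash
python3 - <<'E'
from h import *
hang(); mv()
E
```

```text
top 10 [290.  144.5] r 0.092 ang -33.7
at 14.2 [ 0.6685 -0.0112  0.0736] [180.    0.  -30.1] F [-4.  -2.4 -0.8] op 0.0349415695841579
```

```bash
python3 - <<'E'
from h import *
mv((.6685,-.0112,.18,-30),(.49,.153,.18,-95),(.49,.153,.06,-95))
E
```

```text
at 14.2 [ 0.6685 -0.0112  0.0736] [180.    0.  -30.1] F [-4.  -2.4 -0.8] op 0.0349415695841579
[-0.0001, 0.0001, -0.1064] [0.0, 0.0, -0.1]
[-0.2369, -0.0525, -0.1063] [0.1, 0.0, 64.9]
[-0.2368, -0.0526, 0.0137] [0.1, 0.0, 64.9]
```

Emit:
jog_arm([
  [[0.4,0,0.004,0,0,0,0],[0.5,0,0.005,-0.02,0,0,0],[0.5,0,0.005,-0.06,0,0,0],[0.5,0,0.003,-0.1064,0,0,0],[0,-0.04,-0.01,-0.1064,0,0,10],[0,-0.08,-0.02,-0.1064,0,0,20],[0,-0.12,-0.03,-0.1064,0,0,30],[0,-0.16,-0.04,-0.1064,0,0,40],[0,-0.2,-0.047,-0.1064,0,0,50],[0,-0.237,-0.0525,-0.1064,0,0,60],[0,-0.237,-0.0525,-0.1064,0,0,64.9],[0,-0.237,-0.0525,-0.06,0,0,64.9],[0,-0.237,-0.0525,-0.01,0,0,64.9],[0,-0.237,-0.0525,-0.01,0,0,64.9]],
])

```text
clock: 15.95
tool_pos: [0.4891, 0.1521, 0.082]
orientation: [179.8, -0.1, -94.9]
force: [0.1, -0.0, 0.6]
opening: 0.0006
gripper_force: 0.0
```

```bash
python3 - <<'E'
from h import *
hang(); 
a=snap('top'); b=snap('side'); mv((.49,.153,.029,-95))
T=cv2.resize(a['image'][120:220,225:325,::-1],(500,500),interpolation=cv2.INTER_CUBIC)
B=cv2.resize(b['image'][165:215,325:355,::-1],(300,500),interpolation=cv2.INTER_CUBIC)
cv2.imwrite('pics/s4.png',np.hstack([T,B]))
E
```

```text
top 34 [293.2 146.8] r 0.092 ang -40.6
at 16.1 [0.492  0.1539 0.0862] [-1.798e+02  1.000e-01 -9.490e+01] F [ 1.  -0.   0.8] op 0.0008338177830474842
[0.0012, 0.0021, 0.0571] [-0.2, 0.1, 0.1]
```

View pics/s4.png

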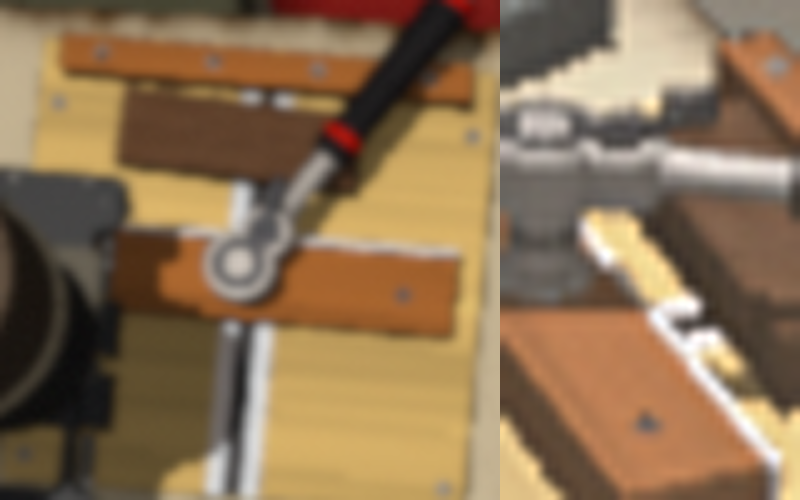

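The picture shows the lever now pointing anticlockwise of the handle's line, at about (268,205). That is the loosening side. The handle is at about -40°, the walnut is intact at (230,140), and the jaw is unmoved. Next I'll lower the closed fingers behind the jaw.

Emit:
jog_arm([
  [[0,0.001,0.002,0.03,0,0,0],[0,0.001,0.002,0.055,0,0,0],[0,0.001,0.002,0.055,0,0,0],[0,0.001,0.002,0.055,0,0,0]],
])

```text
clock: 16.6
tool_pos: [0.4895, 0.153, 0.031]
orientation: [-179.9, 0.1, -94.9]
force: [-0.3, -0.2, -0.5]
opening: 0.0005
gripper_force: 0.0
```

Emit:
jog_arm([
  [[0,0,-0.006,0,0,0,0],[0,0,-0.012,0,0,0,0],[0,0,-0.016,0,0,0,0],[0,0,-0.02,0,0,0,0],[0,0,-0.024,0,0,0,0],[0,0,-0.028,0,0,0,0],[0,0,-0.03,0,0,0,0]],
])

```text
clock: 17.48
tool_pos: [0.5178, 0.1495, 0.0289]
orientation: [179.9, -0.0, -94.9]
force: [-7.7, 3.6, 4.8]
opening: 0.0004
gripper_force: 4.1
```

Emit:
jog_arm([
  [[0,0,-0.003,0,0,0,0],[0,0,-0.006,0,0,0,0],[0,0,-0.009,0,0,0,0],[0,0,-0.009,0,0,0,0]],
])

```text
clock: 17.98
tool_pos: [0.5251, 0.1488, 0.0288]
orientation: [179.8, -0.0, -94.9]
force: [-8.9, 5.4, 6.4]
opening: 0.0004
gripper_force: 5.1
```

```bash
cat >> h.py <<'E'
def jaw():
    """aluminium jaw-face edge and stop-face edge, right-hand part: positions along fixture x"""
    s=snap('top'); im=s['image'].astype(int); f=np.array([np.cos(np.radians(-5)),np.sin(np.radians(-5))])
    out=[]
    for u in range(293,311,3):
        col=im[125:215,u]; w=np.nonzero((col.min(1)>130)&(np.ptp(col,axis=1)<50))[0]
        out.append((u,(w+125).tolist()))
    return out
E
python3 - <<'E'
from h import *
print(jaw()); hang(); mv()
E
```

```text
[(293, [166]), (296, [166]), (299, [166]), (302, [167]), (305, [167]), (308, [167])]
top 33 [293.5 144.3] r 0.098 ang -38.4
at 18.075 [0.5251 0.1488 0.0288] [179.8  -0.  -94.9] F [-9.2  4.4  5.9] op 0.0006416481327141955
```

The jaw slides freely at about 10 N. I'll continue.

Emit:
jog_arm([
  [[0,0,-0.003,0,0,0,0],[0,0,-0.006,0,0,0,0],[0,0,-0.009,0,0,0,0],[0,0,-0.012,0,0,0,0],[0,0,-0.015,0,0,0,0],[0,0,-0.018,0,0,0,0],[0,0,-0.021,0,0,0,0],[0,0,-0.024,0,0,0,0],[0,0,-0.024,0,0,0,0]],
])

```text
clock: 19.2
tool_pos: [0.5487, 0.1466, 0.0288]
orientation: [179.8, -0.1, -94.9]
force: [-10.3, 4.2, 6.9]
opening: 0.0005
gripper_force: 5.3
```

```bash
python3 - <<'E'
from h import *
print(jaw()); mv()
s=snap('top','t5.png')
E
```

```text
[(293, [157, 158]), (296, [157, 158]), (299, [158]), (302, [158]), (305, [158, 159]), (308, [159])]
at 19.25 [0.5487 0.1466 0.0288] [ 1.798e+02 -1.000e-01 -9.490e+01] F [-8.9  4.   6.3] op 0.0005284321210413056
```

Emit:
jog_arm([
  [[0,0,-0.002,0,0,0,0],[0,0,-0.004,0,0,0,0],[0,0,-0.004,0,0,0,0]],
])

```text
clock: 19.68
tool_pos: [0.5524, 0.1463, 0.0288]
orientation: [179.8, -0.1, -94.9]
force: [-11.0, 4.4, 6.4]
opening: 0.0004
gripper_force: 5.9
```

Emit:
jog_arm([
  [[0,0,-0.001,0,0,0,0],[0,0,-0.002,0,0,0,0]],
])

```text
clock: 19.92
tool_pos: [0.5542, 0.1461, 0.0288]
orientation: [179.8, -0.1, -94.9]
force: [-12.6, 4.7, 8.5]
opening: 0.0003
gripper_force: 6.7
```

Emit:
jog_arm([
  [[0,0,-0.001,0,0,0,0],[0,0,-0.002,0,0,0,0]],
])

```text
clock: 20.18
tool_pos: [0.5561, 0.146, 0.0288]
orientation: [179.8, -0.1, -94.9]
force: [-12.3, 4.3, 9.3]
opening: 0.0
gripper_force: 6.7
```

Emit:
jog_arm([
  [[0,0,-0.001,0,0,0,0],[0,0,-0.001,0,0,0,0]],
])

```text
clock: 20.42
tool_pos: [0.5572, 0.1458, 0.0288]
orientation: [179.8, -0.1, -94.9]
force: [-11.5, 4.6, 8.2]
opening: 0.0005
gripper_force: 6.3
```

Emit:
jog_arm([
  [[0,0,-0.001,0,0,0,0],[0,0,-0.001,0,0,0,0]],
])

```text
clock: 20.68
tool_pos: [0.5582, 0.1457, 0.0288]
orientation: [179.8, -0.1, -94.9]
force: [-11.9, 3.9, 8.9]
opening: 0.0005
gripper_force: 6.4
```

```bash
python3 - <<'E'
from h import *
print(jaw()); mv()
a=snap('top'); b=snap('side')
T=cv2.resize(a['image'][115:185,225:325,::-1],(500,350),interpolation=cv2.INTER_CUBIC)
B=cv2.resize(b['image'][160:230,325:385,::-1],(300,350),interpolation=cv2.INTER_CUBIC)
cv2.imwrite('pics/s5.png',np.hstack([T,B]))
E
```

```text
[(293, [154]), (296, [154, 155]), (299, [155]), (302, [155]), (305, [155]), (308, [155, 156])]
at 20.725 [0.5582 0.1457 0.0288] [ 1.798e+02 -1.000e-01 -9.490e+01] F [-12.7   4.6   8.6] op 0.00042408764946305074
```

View pics/s5.png

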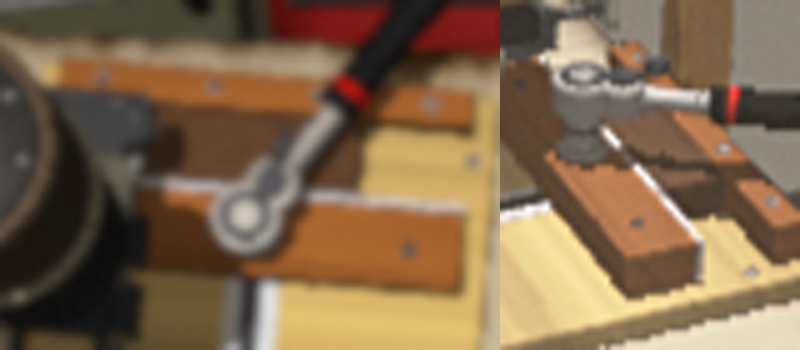

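The walnut is now nearly filling the space between jaw and stop: no visible gap at (355,195) or along the stop. I'll take small steps until the force rises.

Emit:
jog_arm([
  [[0,0,-0.0007,0,0,0,0],[0,0,-0.0007,0,0,0,0]],
])

```text
clock: 21.08
tool_pos: [0.5585, 0.1457, 0.0288]
orientation: [179.7, -0.1, -94.9]
force: [-13.6, 5.7, 8.6]
opening: 0.0005
gripper_force: 7.4
```

Emit:
jog_arm([
  [[0,0,-0.0007,0,0,0,0],[0,0,-0.0007,0,0,0,0]],
])

```text
clock: 21.32
tool_pos: [0.5585, 0.1457, 0.0288]
orientation: [179.7, -0.1, -94.9]
force: [-17.4, 6.2, 12.3]
opening: 0.0002
gripper_force: 9.1
```

Emit:
jog_arm([
  [[0,0,-0.0007,0,0,0,0],[0,0,-0.0007,0,0,0,0]],
])

```text
clock: 21.58
tool_pos: [0.5585, 0.1456, 0.0288]
orientation: [179.6, -0.1, -94.9]
force: [-19.6, 7.9, 13.8]
opening: 0.0005
gripper_force: 10.8
```

The TCP has stopped at x = 0.5585 while the force rises, so the jaw has closed on the block. I'll back off and rise.

Emit:
jog_arm([
  [[0,0,0.003,0,0,0,0],[0,0,0.01,0,0,0,0],[0,0,0.025,0,0,0,0],[0,0,0.035,0,0,0,0],[0,0,0.035,-0.04,0,0,0],[0,0,0.035,-0.09,0,0,0],[0,0,0.05,-0.15,0,0,0],[0,-0.05,0.09,-0.17,0,0,0],[0,-0.1,0.12,-0.17,0,0,0],[0,-0.14,0.12,-0.17,0,0,0],[0,-0.14,0.12,-0.17,0,0,0],[0,-0.14,0.12,-0.17,0,0,0]],
])

```text
clock: 23.08
tool_pos: [0.4547, 0.2951, 0.1987]
orientation: [180.0, -0.0, -94.8]
force: [0.0, -0.5, 0.7]
opening: 0.0005
gripper_force: 0.0
```

```bash
python3 - <<'E'
from h import *
print(jaw()); hang(); mv()
a=snap('top'); b=snap('side')
T=cv2.resize(a['image'][115:185,225:325,::-1],(500,350),interpolation=cv2.INTER_CUBIC)
B=cv2.resize(b['image'][160:230,325:385,::-1],(300,350),interpolation=cv2.INTER_CUBIC)
cv2.imwrite('pics/s6.png',np.hstack([T,B]))
E
```

```text
[(293, [154]), (296, [154]), (299, [154, 155]), (302, [154, 155]), (305, [155]), (308, [155])]
at 23.175 [0.4551 0.2945 0.1989] [180.   -0.  -94.9] F [-0.2 -0.1 -0.1] op 0.00018801851353663078
```

View pics/s6.png

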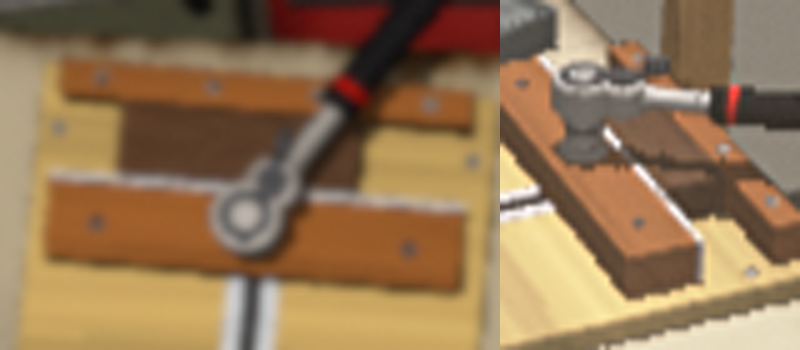

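The walnut at (240,145) sits flat between the stop and the aluminium face with no gap. The robot is clear and the lever is on the loosening side.

```bash
python3 -c "
from plant import ctrl
print(ctrl.close_job())"
```

```text
the job is handed in; nothing more can be done
None
```

I flipped the lever to loosen, turned the bolt back by an estimated 80–88° (judged from the handle angle, not measured directly), and slid the freed jaw up until it holds the walnut flat against the stop; the job was handed in at about 23 s with the robot clear.

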